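Clamp a slate blank in the engraving vise with its torque crank

ROBOT

A 6-joint arm with a two-finger parallel gripper is mounted at the origin on the work surface. World frame = base frame: x ahead of the robot, y to its left, z up, the work surface at z = 0. Lengths are in mm, angles in degrees, forces in N, time in s.
With the tool pointing down it reaches from about 300 to 850 mm from the base axis. Payload 4.2 kg.
Tool frame: the origin (TCP) lies at the centre of the arm's flange, where the gripper is bolted on; the fingertips stand 191 mm ahead of it and the grasp point (between the pads) lies 172 mm ahead of it; y points along the fingers, x is the direction in which the jaws open and shut, and the axes are right-handed (so a half turn about y gives the same grasp; the last joint's range is limited). The gripper opens to 91 mm and grips with 3 to 60 N. Pads are 32 mm wide; open, the fingers measure 118 mm over their backs; the gripper's body (76 mm by 178 mm) begins 60 mm behind the grasp point.
Start: joints at [-71.047, 18.312, 89.639, -0, 72.044, -1.146], TCP at [197.596, -539.98, 404.776] pointing down, gripper open.
Joint ranges: [-177.97, 177.97], [-48.28, 115.42], [12.27, 149.76], [-77.06, 257.06], [2.81, 150.46], [-146.56, 146.56]. Speed limits (degrees/s): [147.25, 147.25, 180, 180, 180, 180].

INTERFACE

Orientations are given as [roll, pitch, yaw] about the fixed x, y, z axes, in that order (R = Rz(yaw) Ry(pitch) Rx(roll)).
In Python, from workcell import env gives the robot as it stands.
- The arm moves only by the tool carry_out, never from a script. Its argument "increments" is a list of rows, each a list of 3 entries, a list of its own where there are three numbers: the turn, a rotation vector about the tool's x, y, z in rad, then the shift along the tool's x, y, z in mm, then the closure, from 0 (fully open) to 1 (shut). In form: [[[wx, wy, wz], [dx, dy, dz], claw], ...]. A call has 1 to 10 rows; each row is the pose to reach, as a shift and turn from the pose commanded when the call began, along the tool's axes at that moment; what a row does not reach only later rows make up. A row lasts 1/12 s, in which the tool goes at most 41.7 mm and 7.16 degrees, less where a joint would pass 70% of its speed; a pose out of reach is approached as far as the arm can. A call with a gripper value outside its range is refused whole. The fingers move at their own pace and stop on an object; "force" is the grip in N (left out, the last holds). Time passes only in rows, so rows that repeat a pose let the fingers close. It gives the time, the measured TCP pose, the force and the opening at its end, in the units of the state.
- env.state(): the state, without advancing time (a new reading comes with each control period).
- env.grab_frame(name): name is "scene" or "top"; returns a dict with "frame" (400x640x3 uint8, blue, green, red), "z_map" (400x640 float32, mm along the optical axis (not along the pixel's ray), 0 where there is no reading), "camera_matrix" (3x3 intrinsics, pixels), "rvec" (rotation vector, rad) and "tvec" (3), from world to camera coordinates, as OpenCV has them. Camera axes: x right, y down, z forward; pixel columns grow to the right and rows downward; lengths in mm; the calibration is good to about 2 mm. A picture is of the moment at which its call begins.
- env.job_done(): hands the job in, once; it reports no verdict.
The state is a dict: "time_s": time; "qpos": joint angles; "qvel": joint speeds; "effort": joint torques, N m; "ee_pos": TCP position; "ee_rot": TCP orientation; "force": force on the tool from outside, world axes, zero at the start; "torque": the same for the moment, N m; "gripper_width": finger opening in mm.
Only numpy, scipy, OpenCV 4.12 (cv2) and the standard library are available. Lean on these libraries where they do the work, as an engineer would, in place of code of your own. Each camera call takes 0.05 s, during which the arm holds its last target. There are 200 camera calls.

TASK

Load the rectangular slate plate for engraving: lay it flat on the two parallels between the jaws of the engraving vise, its long side running from jaw to jaw and centred across the jaws' width, and let go of it. Then close the vise by its torque crank: take the crank by its upright grip and turn it clockwise (seen from above) until it clicks, then stop. The plate must be held as tightly as the click gives, but turning on past the click cracks the slate. Let go of the crank and leave the other things where they are.

Things in the scene. Friction and masses are not known exactly. Their poses are not given: they have to be found in the camera images.
- vise: Cam-action engraving vise bolted on a 240 x 160 mm aluminium T-slot pallet whose top is 40 mm above the table; fixed, but anywhere and turned by up to 15 degrees. Origin on the table under the pallet's centre; x along the vise from the crank end to the fixed jaw, y to the left seen from the crank end, z up. Only the crank is higher than 97 mm: its drum and arm reach 119 mm, its grip 164 mm.
- vise_seat (a point): Where the plate goes: point on the vise's centre line, level with the tops (90 mm above the table) of the two steel parallels, bars 44 mm long across the vise and 6 mm thick, at x = -17 and +23 mm of this point. Axes as vise. Jaws are 44 mm wide (y -22 to +22) and end 5 mm above the parallels. Once the plate lies, its centre is 4 mm above this point. Beside the jaws is open room.
- sliding_jaw: Sliding jaw, a 40 x 44 x 38 mm steel block on the crank side. Origin: middle of the lower edge of its clamping face, 57 mm above the table; x points to the fixed jaw. The cam advances it 5 mm for each radian of the crank. At the start there are 6 to 15 mm more between the jaws than the plate's 80 mm: lay it 2 to 3 mm clear of this jaw, which then pushes it up to the fixed jaw.
- fixed_jaw: Fixed jaw, a 30 x 44 x 38 mm steel block far from the crank, carrying a replaceable aluminium jaw plate towards the sliding jaw. Origin: middle of the lower edge of the steel block's face, 57 mm above the table; x points away from the sliding jaw. The jaw plate fitted may be anything from 4 to 12 mm thick, so the clamping face is that far in front of the origin (x = -4 to -12 mm). It does not move.
- crank_axis (a point): Point on the cam's upright axis at the height of the middle of the grip, 142 mm above the table: the centre of the level circle, 75 mm in radius, that the grip follows. Axes as vise. The grip starts on the right (-y), or up to 0.2 rad on from there, and goes clockwise seen from above: by the crank end (-x) and on to the left (+y). The click comes 1.4 to 3.6 rad on from -y.
- crank_grip (a point): Centre of the crank's grip: upright black handle, 22 mm in diameter and 44 mm high (120 to 164 mm above the table), on the end of the flat crank arm, whose top is 117 mm above the table. It spins freely on its pin, so a gripper that pinches it from above goes round with it without turning. Its z axis is up; its x and y turn as it spins.
- crank: The torque crank: a steel drum, 38 mm in diameter, on top of the cam box, with an arm to the grip; it turns the cam through a torque limiter. Push along the circle at the grip: 3 to 6 N while the jaw runs free; with the plate tight it rises to about 10 N, then clicks: the crank gives about 0.15 rad (11 mm) as the push falls to 5 N or less, then is solid again; above 13 N it overtightens. The cam holds when let go.
- slate_center (a point): Centre of the slate plate: rectangular, dark grey, 80 x 54 x 8 mm, about 0.1 kg, lying flat on the table; x along its 80 mm side, y along its 54 mm side, z up. The square wooden blank and the round coaster lie near it; any of the three may have any of the three places, right of the vise.
- slate: The same slate plate; origin at the centre of its underside.
- coaster: Not wanted: round slate coaster, 90 mm in diameter, 8 mm thick. Origin under its centre.
- wood_blank: Not wanted: square plywood blank, 60 x 60 x 12 mm. Origin under its centre.
- mug: Bystander: white mug, 82 mm wide, 95 mm high, left of the vise.
- spirit: Bystander: white plastic bottle, 54 mm wide, 150 mm high, left of the vise.
- tape: Bystander: roll of paper tape, 96 mm wide, 24 mm high, lying on the left.
- caliper: Bystander: caliper, 150 mm long, 12 mm high, lying on the right.
- brush: Bystander: hand brush lying on the far right.
- hex_key: Bystander: small hex key, 64 mm long, 5 mm thick, lying on the pallet to the left of the vise's bed.
Things that resemble listed ones, but are neither listed nor needed, are in the scene too. Leave any blue look-alike of the slate alone.

How it is judged (in metres and radians):
On the way, in this order (a step that is already met when the one before it is completed fails the run):
1. the slate plate lies flat on the parallels between the jaws, let go of and not yet clamped (z of slate_center in the frame of vise_seat between 0.002 and 0.006 m and y of slate_center in the frame of vise_seat between -0.01 and 0.01 m and angle between slate_center's own z axis and vertical below 0.04 rad and contact force between the fingers and slate below 0.1 N and contact force between sliding_jaw and slate below 20 N), for 0.2 s.
2. the vise holds the plate as tightly as the click gives (contact force between each of sliding_jaw, fixed_jaw and slate above 65 N), for 0.2 s.
At the end, for the whole second after the job is handed in: The plate lies flat on the parallels (height within 2 mm, tilt under 0.04 rad), square between the jaws (within 0.05 rad) and centred across them within 10 mm, and both jaws press on it with more than 65 N (the click comes at about 78 N); the crank and everything else are let go of (all of step 2 and z of slate_center in the frame of vise_seat between 0.002 and 0.006 m and y of slate_center in the frame of vise_seat between -0.01 and 0.01 m and angle between slate_center's own z axis and vertical below 0.04 rad and angle between the x axis of slate_center and the x axis of vise_seat, either way round below 0.05 rad); the robot touches nothing.
It fails at once if the plate is overtightened: a jaw presses on it with more than 110 N (the click comes at about 78 N) (contact force between any of sliding_jaw, fixed_jaw and slate above 110 N).
It fails at once if another thing on the table is moved by more than 25 mm (distance of any of coaster, wood_blank, mug, hex_key, spirit, tape, caliper, brush from where it was at the start of the episode above 0.025 m).
It also fails if it takes over 67 s, if anything falls off the work surface, if the arm or the gripper's body presses on something with over 40 N, if the wrist force passes 120 N, or if a joint passes its speed limit or range.

## Working session

There is one attempt and no reset: what is moved stays moved. The work goes in short steps, Python scripts to look and compute and a tool call to move; the robot and the scene stay as the last step left them, time stands still between calls to the robot, and variables do not carry over. Pictures are saved under pics/ and viewed, about 8 in all and at most 12, crops included, and the job is handed in when it is done.

Besides the shell and the picture viewer there is one more tool, called after "Call:" as name(argument=value, ...), one argument or row to a line, values as JSON. carry_out: Moves the arm, as the interface text tells. Its arguments: {"type":"object","properties":{"increments":{"type":"array","items":{"type":"array"}},"force":{"type":"number"}},"required":["increments"]}

```bash
mkdir -p pics; ls; cat > h.py <<'E'
import numpy as np, cv2
from workcell import env
def grab(n):
    f=env.grab_frame(n); np.savez(f'{n}.npz',**f); return f
def load(n): return dict(np.load(f'{n}.npz'))
def cloud(f):
    K=f['camera_matrix'];R=cv2.Rodrigues(np.array(f['rvec'],float))[0];t=np.array(f['tvec'],float).ravel()
    v,u=np.mgrid[0:400,0:640];z=f['z_map'].astype(float)
    P=np.stack([(u-K[0,2])/K[0,0]*z,(v-K[1,2])/K[1,1]*z,z],-1)
    W=(P-t)@R; W[z==0]=np.nan; return W
def ray(f,u,v,h):
    K=f['camera_matrix'];R=cv2.Rodrigues(np.array(f['rvec'],float))[0];t=np.array(f['tvec'],float).ravel()
    c=-R.T@t; d=R.T@np.linalg.solve(K,[u,v,1.]); return c+d*(h-c[2])/d[2]
E
python3 - <<'E'
from h import *
for n in ('top','scene'):
    f=grab(n); cv2.imwrite(f'pics/{n}0.png',f['frame'])
    R=cv2.Rodrigues(np.array(f['rvec'],float))[0];print(n,-R.T@np.array(f['tvec']).ravel(),R[2])
print(env.state())
E
```

```text
pics
top [ 296.36306596  -11.37917652 1342.69819304] [ 0.20327945  0.00519278 -0.97910699]
scene [1305.43373866  -25.20395109  694.00514167] [-0.78843298  0.00333071 -0.61511165]
{'time_s': 0.1, 'qpos': array([-7.10443867e+01,  1.83464990e+01,  8.96996459e+01, -2.15530355e-03,
        7.20454173e+01, -1.14416607e+00]), 'qvel': array([ 0.00232508, -0.08689678, -0.11749294, -0.0847388 , -0.02549228,
        0.05132793]), 'effort': array([ 3.98797802e-04, -4.13334346e+01, -2.32510865e+01,  7.30122020e-02,
        4.22905257e-02, -5.64320771e-05]), 'ee_pos': array([ 197.56267704, -539.82431023,  404.01739696]), 'ee_rot': array([-90.00022054,   0.09158493, -69.89955475]), 'force': array([-0.36173946, -0.06629374, -0.79639519]), 'torque': array([-0.00343949,  0.06111954, -0.00019233]), 'gripper_width': 90.8810474139427}
```

View pics/top0.png

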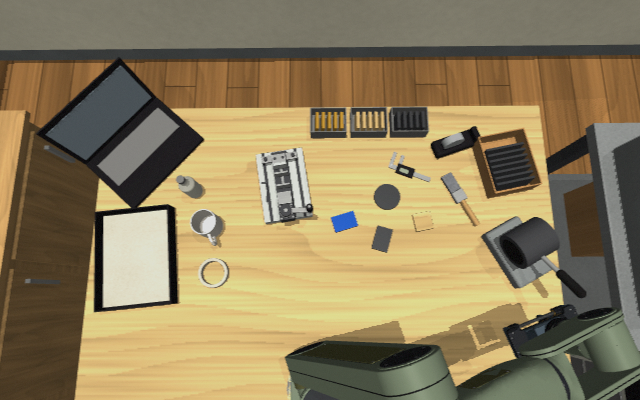

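View pics/scene0.png

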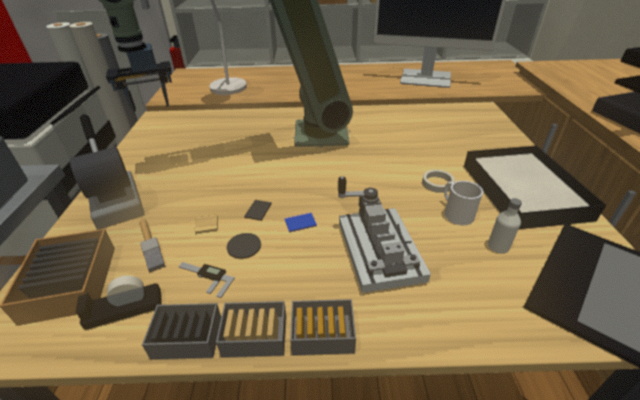

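Top view: slate candidates are the dark rectangle (382,239), the blue look-alike (344,221), the round coaster (387,196) and the wood (423,222). By the description it is the dark rectangle. The vise is at (285,186), with its crank at the robot end (drum ~(295,212), grip ~(309,210)).

```bash
python3 - <<'E'
from h import *
f=load('top');W=cloud(f);I=f['frame']
a=cv2.resize(I[140:232,245:325],None,fx=6,fy=6,interpolation=cv2.INTER_CUBIC)
b=cv2.resize(I[205:265,350:402],None,fx=5,fy=5,interpolation=cv2.INTER_CUBIC)
o=np.zeros((600,780,3),np.uint8);o[:a.shape[0],:a.shape[1]]=a;o[:b.shape[0],490:490+b.shape[1]]=b
cv2.imwrite('pics/c1.png',o)
# slate mask
g=I[205:265,350:402].astype(int); m=(g.max(2)<110)
n,l,s,c=cv2.connectedComponentsWithStats(m.astype(np.uint8))
k=1+s[1:,4].argmax();print(s[k],c[k])
ys,xs=np.nonzero(l==k);P=np.array([ray(f,x+350,y+205,8)[:2] for x,y in zip(xs,ys)])
print(cv2.minAreaRect(P.astype(np.float32)),P.mean(0),np.nanmedian(W[205:265,350:402][l==k],0))
# pallet & heights
w=W[140:232,245:325].reshape(-1,3)
q=w[(w[:,2]>33)&(w[:,2]<60)];r=cv2.minAreaRect(q[:,:2].astype(np.float32));print('pallet',len(q),r)
for lo,hi in((92,100),(110,125),(135,175)):
    q=w[(w[:,2]>lo)&(w[:,2]<hi)];print(lo,len(q),q.mean(0).round(1),q.min(0).round(1),q.max(0).round(1),cv2.minAreaRect(q[:,:2].astype(np.float32)))
print(np.nanmedian(W[300,200:250,2]))
E
```

```text
[ 22  21  20  26 367] [31.61580381 33.59673025]
((469.5892333984375, -195.88064575195312), (51.40190887451172, 79.81925964355469), 73.32122802734375) [ 469.43145855 -195.88295915] [ 468.34273303 -196.12561245    8.08604419]
pallet 2262 ((646.7696533203125, 130.00592041015625), (252.44808959960938, 160.4630126953125), 8.796460151672363)
92 377 [631.3 126.8  95.6] [519.2  87.   92. ] [742. 164. 100.] ((631.0716552734375, 126.13290405273438), (221.55226135253906, 47.788631439208984), 8.287511825561523)
110 196 [546.2  94.4 118.2] [528.4  29.6 110.8] [565.1 132.1 124.6] ((551.215087890625, 81.51432037353516), (36.32332992553711, 101.61007690429688), 8.008716583251953)
135 46 [545.5  38.2 160.1] [537.5  28.3 136.8] [555.   49.4 169.8] ((546.729736328125, 38.72188949584961), (18.411178588867188, 19.59963035583496), 30.401596069335938)
0.3203314922751145
```

View pics/c1.png

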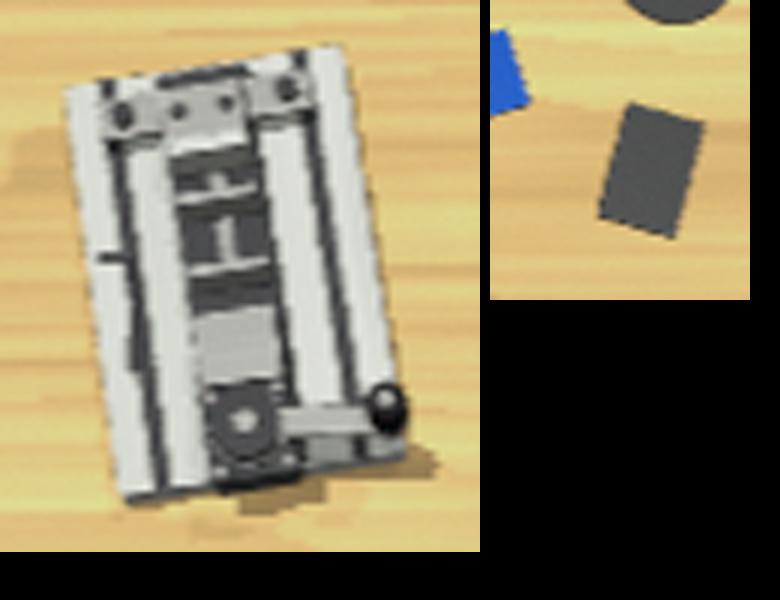

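The crop confirms the dark rectangle is the slate, with its long axis about -16.7° and size 80x52. The vise yaw is about +8.3°. Next I rectify both views to vise coordinates.

```bash
cat >> h.py <<'E'
def rect(f,o,yaw,z,xr,yr,s):
    c,sn=np.cos(np.radians(yaw)),np.sin(np.radians(yaw))
    x,y=np.meshgrid(np.arange(*xr,1/s),np.arange(yr[1],yr[0],-1/s))
    P=np.stack([o[0]+c*x-sn*y,o[1]+sn*x+c*y,np.full_like(x,z)],-1).reshape(-1,1,3)
    p=cv2.projectPoints(P,np.array(f['rvec'],float),np.array(f['tvec'],float),f['camera_matrix'],None)[0].reshape(*x.shape,2).astype(np.float32)
    im=cv2.remap(f['frame'],p[...,0],p[...,1],cv2.INTER_CUBIC)
    for k in range(int(xr[0]),int(xr[1]),10): cv2.line(im,(int((k-xr[0])*s),0),(int((k-xr[0])*s),12 if k%50 else 25),(0,0,255),1)
    for k in range(int(yr[0])+5,int(yr[1]),10): cv2.line(im,(0,int((yr[1]-k)*s)),(8 if k else 25,int((yr[1]-k)*s)),(0,0,255),1)
    return im
E
python3 - <<'E'
from h import *
o=(640,129);ims=[rect(load(n),o,8.3,95,(-60,120),(-35,35),4.2) for n in('top','scene')]
cv2.imwrite('pics/r1.png',np.vstack(ims))
print(ims[0].shape)
for n,im in zip('ts',ims):
    g=cv2.cvtColor(im,cv2.COLOR_BGR2GRAY).astype(int)
    print(n,[(round(-60+i/4.2),int(g[130:164,i].mean())) for i in range(0,756,8)])
f=load('scene');W=cloud(f)
w=W.reshape(-1,3);w=w[(w[:,0]>480)&(w[:,0]<800)&(w[:,1]>0)&(w[:,1]<250)]
for lo,hi in((36,44),(92,98),(115,122),(135,175)):
    q=w[(w[:,2]>lo)&(w[:,2]<hi)];print(lo,len(q),q.mean(0).round(1),cv2.minAreaRect(q[:,:2].astype(np.float32)))
E
```

```text
(294, 756, 3)
t [(-60, 180), (-58, 180), (-56, 180), (-54, 182), (-52, 185), (-50, 184), (-49, 182), (-47, 180), (-45, 181), (-43, 181), (-41, 179), (-39, 178), (-37, 179), (-35, 179), (-33, 179), (-31, 186), (-30, 172), (-28, 131), (-26, 91), (-24, 78), (-22, 72), (-20, 71), (-18, 70), (-16, 67), (-14, 66), (-12, 66), (-10, 66), (-9, 63), (-7, 80), (-5, 138), (-3, 182), (-1, 168), (1, 150), (3, 150), (5, 149), (7, 145), (9, 151), (10, 158), (12, 157), (14, 156), (16, 156), (18, 161), (20, 163), (22, 141), (24, 100), (26, 73), (28, 65), (30, 66), (31, 63), (33, 65), (35, 115), (37, 171), (39, 179), (41, 161), (43, 160), (45, 159), (47, 152), (49, 127), (50, 97), (52, 83), (54, 85), (56, 86), (58, 86), (60, 72), (62, 98), (64, 173), (66, 228), (68, 226), (70, 212), (71, 194), (73, 183), (75, 178), (77, 176), (79, 177), (81, 178), (83, 177), (85, 176), (87, 174), (89, 173), (90, 175), (92, 178), (94, 177), (96, 177), (98, 185), (100, 159), (102, 104), (104, 67), (106, 70), (108, 94), (110, 131), (111, 167), (113, 190), (115, 194), (117, 192), (119, 194)]
s [(-60, 144), (-58, 147), (-56
[... 818 characters left out ...]
89, 147), (90, 149), (92, 149), (94, 149), (96, 148), (98, 144), (100, 132), (102, 115), (104, 97), (106, 84), (108, 82), (110, 82), (111, 82), (113, 83), (115, 83), (117, 84), (119, 83)]
36 2487 [666.8 123.6  38.7] ((652.56298828125, 130.73858642578125), (241.55120849609375, 160.18789672851562), 8.752496719360352)
92 467 [647.3 129.1  93.7] ((638.46240234375, 128.3325958251953), (208.44143676757812, 47.157039642333984), 8.7221040725708)
115 157 [549.9  96.5 117.2] ((550.7662353515625, 81.02120971679688), (34.61620330810547, 100.80844116210938), 3.516188144683838)
135 98 [554.7  39.1 152.5] ((550.8863525390625, 39.40510940551758), (20.123977661132812, 17.967092514038086), 54.856605529785156)
```

View pics/r1.png

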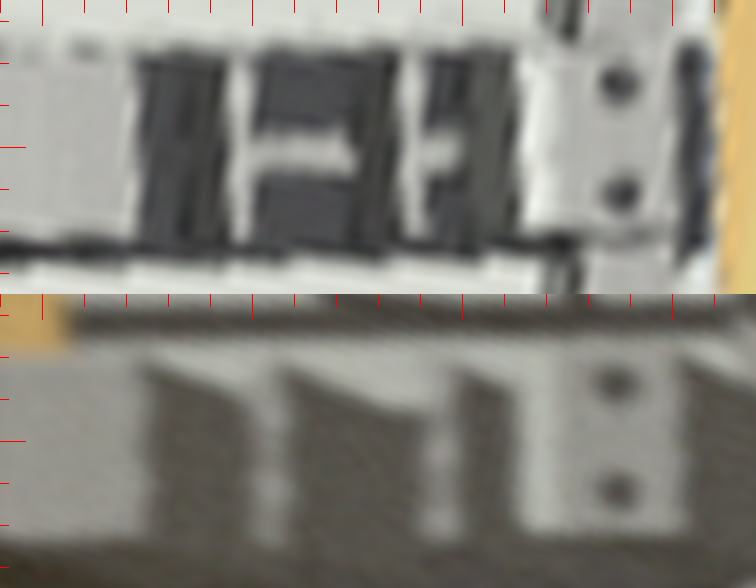

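```bash
cat >> h.py <<'E'
def plan(cur,tgt):
    "cur,tgt=(x,y,z_tcp,yaw) -> turn rad about tool y, shift dx,dy,dz in tool axes"
    a=np.radians(cur[3]);d=np.subtract(tgt[:3],cur[:3])
    return round(float(-np.radians(tgt[3]-cur[3])),4),[round(float(v),1) for v in(d[0]*np.cos(a)+d[1]*np.sin(a),-d[2],-d[0]*np.sin(a)+d[1]*np.cos(a))]
E
python3 - <<'E'
from h import *
f=load('scene');I=f['frame']
g=I[195:226,240:276].astype(int);m=(g.max(2)<100)
n,l,s,c=cv2.connectedComponentsWithStats(m.astype(np.uint8));k=1+s[1:,4].argmax();print(s[k])
ys,xs=np.nonzero(l==k);P=np.array([ray(f,x+240,y+195,8)[:2] for x,y in zip(xs,ys)])
print(cv2.minAreaRect(P.astype(np.float32)),P.mean(0))
t=load('top');print('grip',ray(t,309.5,207.5,164),'drum',ray(t,285.5,210,119))
im=rect(t,(550,85),9,119,(-40,40),(-70,70),4);im2=rect(f,(550,85),9,119,(-40,40),(-70,70),4)
im3=rect(t,(550,85),9,164,(-40,40),(-70,70),4);im4=rect(f,(550,85),9,164,(-40,40),(-70,70),4)
cv2.imwrite('pics/k.png',cv2.resize(np.hstack([im,im2,im3,im4]),None,fx=.6,fy=.6))
print(plan((197.596,-539.98,404.776,-69.9),(469.5,-196,404.776,-106.7)))
E
```

```text
[  5   6  26  19 307]
((475.8060607910156, -196.6367645263672), (52.38456726074219, 78.42398834228516), 73.75704956054688) [ 477.35058064 -196.71112076]
grip [544.39853076  38.41936547 164.        ] drum [546.48415333 114.97265047 119.        ]
(0.6423, [-229.6, -0.0, 373.6])
```

View pics/k.png

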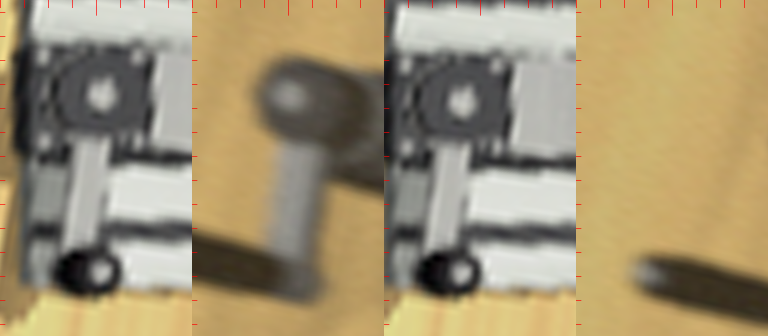

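The crank picture shows the drum cap at about x≈+1, y≈+31 (top) and the grip on -y, radius consistent with 75. The two slate readings disagree by 6 mm in x, so I check them rectified.

```bash
python3 - <<'E'
from h import *
ims=[]
for n in('top','scene'):
    f=load(n);im=rect(f,(470,-196),-16.7,8,(-70,70),(-50,50),2.8);ims.append(im)
    g=cv2.cvtColor(im,cv2.COLOR_BGR2GRAY).astype(int)
    print(n,[(round(-70+i/2.8),int(g[120:160,i].mean())) for i in range(56,350,7)])
    W=cloud(f).reshape(-1,3);q=W[(abs(W[:,0]-472)<60)&(abs(W[:,1]+196)<45)&(W[:,2]>4)&(W[:,2]<20)]
    print(len(q),q.mean(0),cv2.minAreaRect(q[:,:2].astype(np.float32)))
cv2.imwrite('pics/s.png',np.hstack(ims))
E
```

```text
top [(-50, 195), (-48, 196), (-45, 200), (-42, 177), (-40, 101), (-38, 79), (-35, 84), (-32, 83), (-30, 83), (-28, 83), (-25, 83), (-22, 83), (-20, 83), (-18, 83), (-15, 82), (-12, 82), (-10, 83), (-7, 82), (-5, 82), (-2, 81), (0, 81), (2, 82), (5, 81), (8, 81), (10, 81), (12, 82), (15, 81), (18, 80), (20, 80), (22, 80), (25, 81), (28, 81), (30, 81), (32, 80), (35, 78), (38, 79), (40, 124), (43, 190), (45, 204), (48, 202), (50, 202), (53, 205)]
399 [ 470.19821324 -197.96892788    8.09629167] ((470.97344970703125, -194.28298950195312), (116.03062438964844, 83.84938049316406), 3.74118971824646)
scene [(-50, 170), (-48, 168), (-45, 163), (-42, 156), (-40, 141), (-38, 120), (-35, 97), (-32, 81), (-30, 73), (-28, 71), (-25, 73), (-22, 74), (-20, 73), (-18, 73), (-15, 73), (-12, 73), (-10, 73), (-7, 73), (-5, 73), (-2, 74), (0, 74), (2, 74), (5, 74), (8, 74), (10, 74), (12, 74), (15, 74), (18, 74), (20, 73), (22, 73), (25, 74), (28, 75), (30, 74), (32, 74), (35, 74), (38, 70), (40, 66), (43, 70), (45, 89), (48, 117), (50, 147), (53, 166)]
328 [ 472.64643951 -197.7638916     6.63105135] ((471.0937805175781, -197.68417358398438), (55.137916564941406, 85.90577697753906), 72.23921203613281)
```

View pics/s.png

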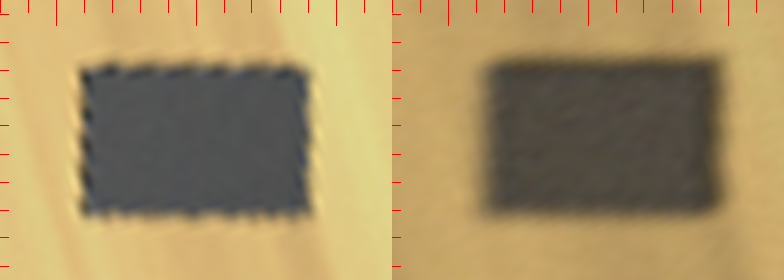

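Call:
carry_out(
  increments=[
    [[0,0.6423,0],[-229.6,0,373.6],0],
    [[0,0.6423,0],[-229.6,0,373.6],0],
    [[0,0.6423,0],[-229.6,0,373.6],0],
    [[0,0.6423,0],[-229.6,0,373.6],0],
    [[0,0.6423,0],[-229.6,0,373.6],0],
    [[0,0.6423,0],[-229.6,0,373.6],0],
    [[0,0.6423,0],[-229.6,0,373.6],0],
    [[0,0.6423,0],[-229.6,0,373.6],0],
    [[0,0.6423,0],[-229.6,0,373.6],0],
    [[0,0.6423,0],[-229.6,0,373.6],0],
  ],
)

```text
time_s: 0.93
ee_pos: [448.1, -222.2, 404.6]
ee_rot: [-90.0, -0.0, -106.7]
force: [0.4, -0.3, 0.0]
gripper_width: 91.3
```

Accounting for the side face seen by the scene camera, the slate centre is about (470.7, -196.1), and both views agree to 1 mm.

Call:
carry_out(
  increments=[
    [[0,0,0],[-31.5,20,14.1],0],
    [[0,0,0],[-31.5,60,14.1],0],
    [[0,0,0],[-31.5,100,14.1],0],
    [[0,0,0],[-31.5,140,14.1],0],
    [[0,0,0],[-31.5,144,14.1],0],
    [[0,0,0],[-31.5,144,14.1],0],
    [[0,0,0],[-31.5,144,14.1],0],
  ],
)

```text
time_s: 1.52
ee_pos: [470.6, -198.5, 262.0]
ee_rot: [-89.9, -0.0, -106.7]
force: [0.9, -0.2, 0.8]
gripper_width: 91.6
```

Call:
carry_out(
  increments=[
    [[0,0,0],[0,30,0],0],
    [[0,0,0],[0,55,0],0],
    [[0,0,0],[0,64,0],0],
    [[0,0,0],[0,64,0],0],
    [[0,0,0],[0,64,0],0],
    [[0,0,0],[0,64,0],0],
  ],
)

```text
time_s: 2.02
ee_pos: [470.8, -198.6, 198.8]
ee_rot: [-89.8, -0.0, -106.7]
force: [-0.1, -0.0, -0.0]
gripper_width: 91.0
```

Call:
carry_out(
  increments=[
    [[0,0,0],[-2.4,5.5,-0.7],0],
    [[0,0,0],[-2.4,5.5,-0.7],0],
    [[0,0,0],[-2.4,5.5,-0.7],0.6],
    [[0,0,0],[-2.4,5.5,-0.7],0.6],
    [[0,0,0],[-2.4,5.5,-0.7],0.6],
    [[0,0,0],[-2.4,5.5,-0.7],0.6],
    [[0,0,0],[-2.4,5.5,-0.7],0.6],
    [[0,0,0],[-2.4,5.5,-0.7],0.6],
    [[0,0,0],[-2.4,5.5,-0.7],0.6],
    [[0,0,0],[-2.4,5.5,-0.7],0.6],
  ],
  force=20,
)

```text
time_s: 2.85
ee_pos: [470.0, -195.6, 191.3]
ee_rot: [-90.0, -0.0, -106.7]
force: [-0.5, -0.6, 0.4]
gripper_width: 53.7
```

Call:
carry_out(
  increments=[
    [[0,0,0],[0,-15,0],0.6],
    [[0,0,0],[0,-45,0],0.6],
    [[0,0,0],[0,-80,0],0.6],
    [[0,0,0],[0,-120,0],0.6],
    [[0,0,0],[0,-160,0],0.6],
    [[0,0,0],[0,-200,0],0.6],
    [[0,0,0],[0,-220,0],0.6],
    [[0,0,0],[0,-220,0],0.6],
    [[0,0,0],[0,-220,0],0.6],
  ],
)

```text
time_s: 3.6
ee_pos: [469.7, -195.4, 411.8]
ee_rot: [-89.9, -0.0, -106.7]
force: [0.0, -0.1, -1.6]
gripper_width: 53.8
```

```bash
python3 - <<'E'
from h import *
s=env.state();print(s['ee_pos'],s['ee_rot'],s['gripper_width'],s['force'])
p=s['ee_pos']
print(plan((*p,-106.7),(655.8,131.6,p[2],-81)))
E
```

```text
[ 469.74027485 -195.4279613   411.80969444] [-8.98973989e+01 -1.10790250e-02 -1.06702946e+02] 53.7623935233893 [ 0.04527496 -0.05156078 -1.55914089]
(-0.4485, [-366.7, -0.0, 84.2])
```

Call:
carry_out(
  increments=[
    [[0,-0.03,0],[-18,0,4],0.6],
    [[0,-0.08,0],[-55,0,13],0.6],
    [[0,-0.13,0],[-92,0,21],0.6],
    [[0,-0.18,0],[-128,0,29],0.6],
    [[0,-0.24,0],[-165,0,38],0.6],
    [[0,-0.3,0],[-202,0,46],0.6],
    [[0,-0.35,0],[-238,0,55],0.6],
    [[0,-0.4,0],[-275,0,63],0.6],
    [[0,-0.4485,0],[-312,0,72],0.6],
    [[0,-0.4485,0],[-340,0,78],0.6],
  ],
)

```text
time_s: 4.43
ee_pos: [643.2, 110.4, 407.5]
ee_rot: [-90.3, 0.0, -80.8]
force: [1.0, -1.3, -1.5]
gripper_width: 53.8
```

```bash
python3 - <<'E'
from h import *
s=env.state();print(s['ee_pos'],s['ee_rot'],s['gripper_width'],s['force'])
p=s['ee_pos']
print(plan((*p,s['ee_rot'][2]),(655.8,131.6,p[2],-81)))
E
```

```text
[643.18638855 110.41845831 407.5238114 ] [-9.03013691e+01  4.31086990e-02 -8.08354811e+01] 53.75544422126723 [ 1.03814886 -1.28990757 -1.46847233]
(0.0029, [-18.9, -0.0, 15.8])
```

Call:
carry_out(
  increments=[
    [[0,0,0],[-10,0,8],0.6],
    [[0,0,0],[-18.9,5,15.8],0.6],
    [[0,0,0],[-18.9,35,15.8],0.6],
    [[0,0,0],[-18.9,65,15.8],0.6],
    [[0,0,0],[-18.9,82,15.8],0.6],
    [[0,0,0],[-18.9,87,15.8],0.6],
    [[0,0,0],[-18.9,87,15.8],0.6],
    [[0,0,0],[-18.9,87,15.8],0.6],
    [[0,0,0],[-18.9,87,15.8],0.6],
  ],
)

```text
time_s: 5.18
ee_pos: [655.4, 128.4, 325.8]
ee_rot: [-89.8, -0.0, -81.0]
force: [0.8, -0.3, -0.4]
gripper_width: 53.7
```

```bash
python3 - <<'E'
from h import *
s=env.state();print(s['ee_pos'],s['ee_rot'],s['gripper_width'],s['force'])
p=s['ee_pos']
print(plan((*p,s['ee_rot'][2]),(655.8,131.6,p[2],-81)))
f=grab('scene');t=grab('top');zb=p[2]-191.3
o=(640,129)
ims=[rect(f,o,9,zb+8,(-60,120),(-50,50),4.2),rect(t,o,9,zb+8,(-60,120),(-35,35),4.2)]
cv2.imwrite('pics/p.png',np.vstack(ims)[:600])
E
```

```text
[655.39299989 128.42208533 325.8332511 ] [-8.98375343e+01 -8.16575578e-03 -8.10403116e+01] 53.68550159452864 [ 0.77748799 -0.29521162 -0.36158071]
(-0.0007, [-3.1, -0.0, 0.9])
```

View pics/p.png

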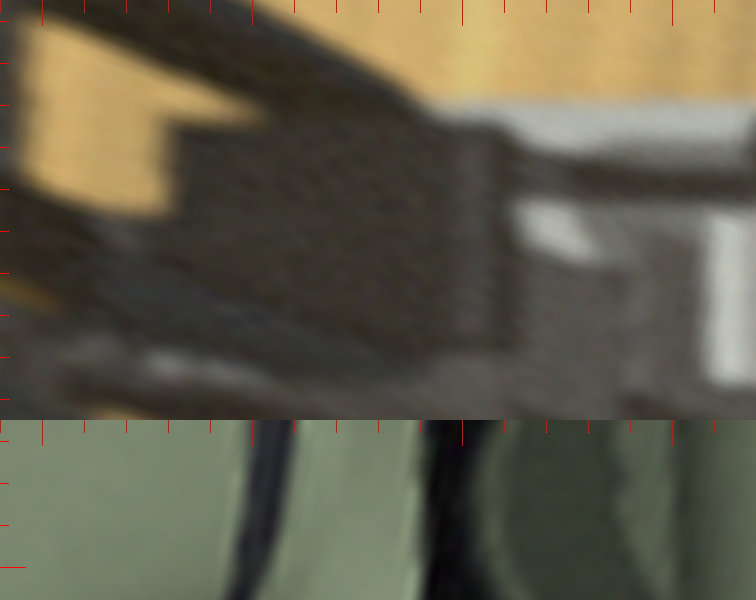

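```bash
python3 - <<'E'
from h import *
s=env.state();print(s['ee_pos'],s['ee_rot'])
f=grab('scene');W=cloud(f)
a=np.radians(9);d=W-np.array([640,129,0]);X=d[...,0]*np.cos(a)+d[...,1]*np.sin(a);Y=-d[...,0]*np.sin(a)+d[...,1]*np.cos(a);Z=W[...,2]
for y0 in(-18,-9,0,9,18):
    m=(abs(Y-y0)<4)&(X>-45)&(X<75)&(Z>110)&(Z<175)
    o=np.argsort(X[m]);print(y0,[(int(x),int(round(z))) for x,z in zip(X[m][o],Z[m][o])][::3])
v,u=np.nonzero((abs(Y)<30)&(X>-45)&(X<75)&(Z>110)&(Z<160));print(u.min(),u.max(),v.min(),v.max())
I=f['frame'][max(v.min()-25,0):v.max()+30,u.min()-30:u.max()+30]
cv2.imwrite('pics/q.png',cv2.resize(I,None,fx=6,fy=6,interpolation=cv2.INTER_CUBIC)[:600,:800]);print(u.min()-30,v.min()-25)
E
```

```text
[655.29568261 128.6071615  325.95778949] [-8.98218453e+01 -7.96670416e-03 -8.10238721e+01]
-18 [(-2, 141), (1, 139), (7, 141), (11, 141), (13, 142), (16, 141), (17, 143), (22, 141), (25, 144), (27, 141), (30, 142), (33, 141), (36, 142), (40, 141), (43, 141), (45, 140), (47, 141), (51, 142), (54, 135), (54, 139), (55, 137)]
-9 [(-23, 141), (-18, 142), (-13, 141), (-11, 142), (-8, 141), (-6, 139), (-1, 141), (1, 140), (5, 143), (6, 141), (10, 141), (12, 141), (16, 141), (19, 140), (21, 142), (23, 140), (27, 140), (31, 141), (34, 141), (36, 140), (38, 141), (42, 141), (45, 141), (48, 140), (51, 140), (53, 139), (54, 142), (55, 140), (56, 138), (57, 136)]
0 [(-24, 139), (-21, 142), (-17, 142), (-14, 141), (-11, 141), (-7, 140), (-3, 141), (0, 140), (0, 142), (4, 141), (7, 141), (11, 140), (14, 141), (16, 142), (20, 142), (22, 141), (25, 140), (28, 140), (31, 140), (35, 139), (37, 141), (41, 142), (43, 141), (46, 140), (50, 142), (51, 142), (53, 135), (54, 138), (56, 142)]
9 [(-23, 139), (-19, 141), (-16, 141), (-11, 142), (-9, 141), (-5, 141), (-3, 142), (0, 140), (3, 142), (6, 141), (10, 139), (14, 142), (16, 141), (18, 142), (21, 141), (24, 141), (27, 141), (31, 141), (34, 141), (37, 141), (39, 141), (43, 141), (45, 141), (49, 141), (50, 142), (53, 136), (54, 137), (55, 141), (55, 138)]
18 [(-24, 140), (-21, 139), (-19, 141), (-13, 142), (-10, 141), (-9, 142), (-6, 141), (-2, 141), (1, 142), (4, 142), (7, 140), (10, 143), (14, 140), (17, 140), (20, 142), (23, 142), (25, 141), (28, 142), (31, 142), (34, 142), (37, 141), (40, 141), (41, 140), (45, 142), (48, 141), (50, 143), (53, 143), (54, 141), (54, 139), (55, 136)]
375 400 200 226
345 175
```

View pics/q.png

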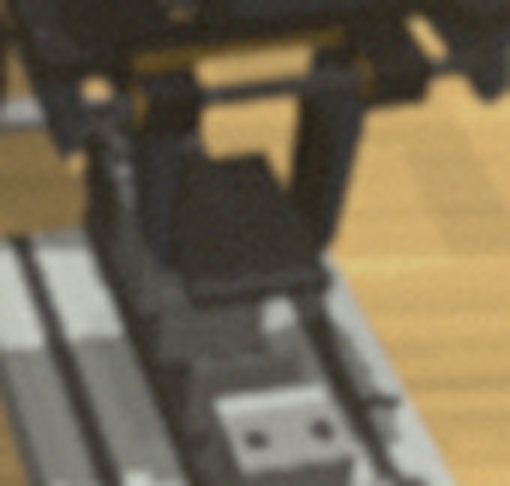

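The plate is level, spans vise x' -24.5 to 55 (about 2.4 mm clear of the sliding jaw face at -26.9) and needs +3 mm in y.

Call:
carry_out(
  increments=[
    [[0,0,0],[-3.1,0,0.6],0.6],
    [[0,0,0],[-3.1,10,0.6],0.6],
    [[0,0,0],[-3.1,25,0.6],0.6],
    [[0,0,0],[-3.1,36,0.6],0.6],
    [[0,0,0],[-3.1,38,0.6],0.6],
    [[0,0,0],[-3.1,38,0.6],0.6],
    [[0,0,0],[-3.1,38,0.6],0.6],
    [[0,0,0],[-3.1,38,0.6],0.6],
  ],
)

```text
time_s: 6.0
ee_pos: [655.4, 132.1, 286.9]
ee_rot: [-89.9, -0.0, -81.0]
force: [-0.1, 0.3, -2.0]
gripper_width: 53.9
```

Call:
carry_out(
  increments=[
    [[0,0,0],[0,2,0],0.6],
    [[0,0,0],[0,4,0],0.6],
    [[0,0,0],[0,5,0],0.6],
    [[0,0,0],[0,5,0],0.6],
    [[0,0,0],[0,5,0],0.6],
  ],
)

```text
time_s: 6.42
ee_pos: [655.1, 132.0, 281.3]
ee_rot: [-90.0, -0.0, -81.0]
force: [-0.6, 0.2, -0.4]
gripper_width: 53.5
```

Call:
carry_out(
  increments=[
    [[0,0,0],[0,0.7,0],0.6],
    [[0,0,0],[0,0.7,0],0.6],
    [[0,0,0],[0,0.7,0],0.6],
  ],
)

```text
time_s: 6.67
ee_pos: [655.1, 132.0, 281.3]
ee_rot: [-90.0, -0.0, -81.0]
force: [-2.2, -0.2, 5.3]
gripper_width: 53.7
```

Contact (5.3 N upward), so the plate is seated. Release and rise.

Call:
carry_out(
  increments=[
    [[0,0,0],[0,0.7,0],0.45],
    [[0,0,0],[0,0.7,0],0.2],
    [[0,0,0],[0,0.7,0],0.2],
    [[0,0,0],[0,0.7,0],0.2],
    [[0,0,0],[0,-20,0],0.2],
    [[0,0,0],[0,-50,0],0.2],
    [[0,0,0],[0,-90,0],0.2],
    [[0,0,0],[0,-120,0],0.2],
    [[0,0,0],[0,-120,0],0.2],
    [[0,0,0],[0,-120,0],0.2],
  ],
)

```text
time_s: 7.5
ee_pos: [655.3, 132.0, 402.5]
ee_rot: [-89.7, 0.0, -81.0]
force: [0.1, -0.5, -0.7]
gripper_width: 73.6
```

```bash
python3 - <<'E'
from h import *
s=env.state();print(s['ee_pos'],s['ee_rot'])
f=grab('scene');W=cloud(f)
a=np.radians(9);d=W-np.array([640,129,0]);X=d[...,0]*np.cos(a)+d[...,1]*np.sin(a);Y=-d[...,0]*np.sin(a)+d[...,1]*np.cos(a);Z=W[...,2]
for y0 in(-14,0,14):
    m=(abs(Y-y0)<4)&(X>-45)&(X<75)&(Z>80)&(Z<130)
    o=np.argsort(X[m]);print(y0,[(int(x),int(round(z))) for x,z in zip(X[m][o],Z[m][o])][::3])
ims=[rect(f,(640,129),9,98,(-60,120),(-40,40),4.2)]
I=cv2.resize(f['frame'][165:265,325:425],None,fx=2.5,fy=2.5,interpolation=cv2.INTER_CUBIC)
o=np.zeros((590,756,3),np.uint8);o[:336]=ims[0][:336];o[340:590,:250]=I
cv2.imwrite('pics/pl.png',o)
# crank axis: drum cap points & grip points in this view
for lo,hi,yr in((112,123,(15,60)),(145,170,(-90,-20))):
    m=(Z>lo)&(Z<hi)&(X<-60)&(X>-140)&(abs(Y)<110); print(lo,m.sum(),X[m].min(),X[m].max(),Y[m].min(),Y[m].max(),X[m].mean(),Y[m].mean())
E
```

```text
[655.31786878 132.04708137 402.53552837] [-8.97371037e+01  9.57299214e-06 -8.10041368e+01]
-14 [(-41, 93), (-39, 92), (-34, 93), (-31, 92), (-29, 93), (-20, 98), (-16, 98), (-14, 97), (-9, 98), (-7, 96), (-4, 95), (0, 95), (3, 96), (6, 95), (9, 95), (13, 98), (15, 97), (19, 97), (21, 97), (24, 96), (29, 96), (31, 98), (33, 96), (37, 97), (39, 97), (41, 96), (45, 96), (48, 96), (49, 96), (53, 98), (54, 94), (55, 96), (62, 93), (65, 92), (68, 93), (69, 93), (74, 95)]
0 [(-44, 94), (-43, 92), (-37, 94), (-35, 93), (-30, 93), (-26, 94), (-22, 97), (-17, 98), (-14, 97), (-10, 97), (-8, 95), (-3, 94), (0, 97), (3, 97), (6, 96), (8, 94), (11, 94), (14, 97), (18, 97), (21, 96), (24, 97), (28, 97), (34, 99), (36, 98), (40, 97), (42, 96), (46, 98), (49, 96), (50, 94), (51, 96), (54, 95), (54, 89), (57, 95), (64, 93), (65, 93), (71, 96), (72, 93), (74, 93)]
14 [(-43, 93), (-40, 93), (-34, 93), (-32, 92), (-29, 92), (-21, 96), (-18, 95), (-14, 95), (-9, 97), (-5, 96), (-3, 95), (1, 96), (3, 94), (8, 96), (11, 98), (13, 97), (15, 95), (19, 96), (22, 97), (23, 96), (29, 95), (30, 96), (33, 95), (36, 95), (41, 96), (44, 96), (45, 96), (48, 96), (52, 97), (53, 96), (54, 95), (55, 90), (57, 99), (65, 93), (68, 92), (70, 91), (72, 94)]
112 196 -109.18876454288856 -74.42038850476507 -83.44382906762421 18.555294369150232 -93.85660173585455 -29.004256149621245
145 73 -113.1165884588917 -93.44591937961235 -84.17809178097427 -65.80053118785494 -99.20454113101226 -75.68977854931053
```

View pics/pl.png

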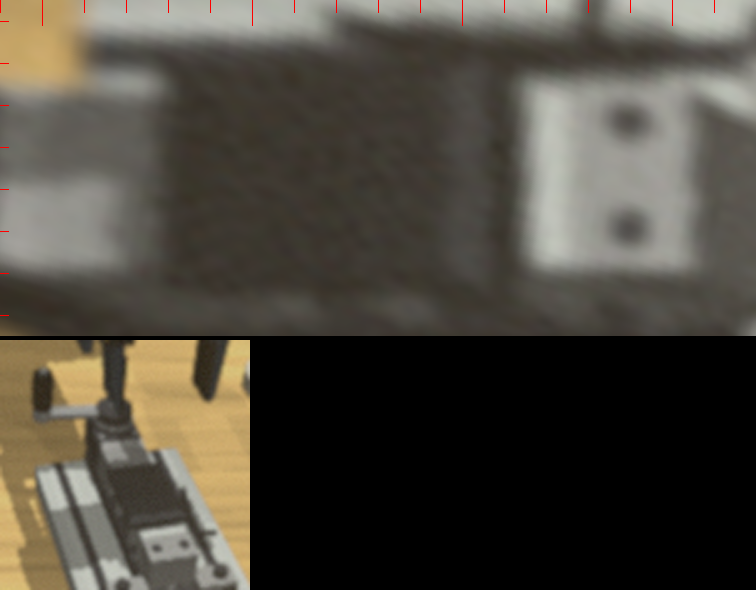

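The plate lies flat at z≈97, between the jaws, with a gap on both sides. The grip is at vise-frame (-104.3,-74.5) and the axis at (-94.5,0), radius 75.1, which checks. Now over to the grip.

Call:
carry_out(
  increments=[
    [[0,0,0],[15,0,-24],0],
    [[0,0,0],[35,0,-56],0],
    [[0,0,0],[55,0,-88],0],
    [[0,0,0],[70,0,-112],0],
    [[0,0,0],[75,0,-120],0],
    [[0,0,0],[75,0,-120],0],
    [[0,0,0],[75,15,-120],0],
    [[0,0,0],[75,30,-120],0],
    [[0,0,0],[75,30,-120],0],
    [[0,0,0],[75,30,-120],0],
  ],
)

```text
time_s: 8.38
ee_pos: [549.1, 39.8, 369.1]
ee_rot: [-90.1, 0.0, -81.0]
force: [0.3, 0.4, -0.1]
gripper_width: 91.3
```

Call:
carry_out(
  increments=[
    [[0,0,0],[0.5,20,-0.5],0],
    [[0,0,0],[0.5,40,-0.5],0],
    [[0,0,0],[0.5,52,-0.5],0],
    [[0,0,0],[0.5,52,-0.5],0],
    [[0,0,0],[0.5,52,-0.5],0],
    [[0,0,0],[0.5,52,-0.5],0.6],
  ],
)

```text
time_s: 8.88
ee_pos: [548.8, 38.9, 319.7]
ee_rot: [-89.9, -0.0, -81.0]
force: [-0.4, 0.3, -0.6]
gripper_width: 87.1
```

Call:
carry_out(
  increments=[
    [[0,0,0],[0,0,0],0.9],
    [[0,0,0],[0,0,0],0.9],
    [[0,0,0],[0,0,0],0.9],
    [[0,0,0],[0,0,0],0.9],
    [[0,0,0],[0,0,0],0.9],
    [[0,0,0],[0,0,0],0.9],
    [[0,0,0],[0,0,0],0.9],
  ],
  force=25,
)

```text
time_s: 9.47
ee_pos: [547.9, 38.6, 318.6]
ee_rot: [-90.0, -0.0, -81.0]
force: [-0.8, -0.2, -0.2]
gripper_width: 40.9
```

Call:
carry_out(
  increments=[
    [[0,0,0],[0,0,0],0.9],
    [[0,0,0],[0,0,0],0.9],
    [[0,0,0],[0,0,0],0.9],
    [[0,0,0],[0,0,0],0.9],
    [[0,0,0],[0,0,0],0.9],
    [[0,0,0],[0,0,0],0.9],
  ],
)

```text
time_s: 9.97
ee_pos: [547.7, 39.5, 318.3]
ee_rot: [-90.0, 0.1, -81.0]
force: [-0.7, 5.2, 0.0]
gripper_width: 21.3
```

Call:
carry_out(
  increments=[
    [[0,0,0],[-2.2,0,-7.4],0.9],
    [[0,0,0],[-4.4,0,-14.6],0.9],
    [[0,0,0],[-7.2,0,-21.5],0.9],
    [[0,0,0],[-10.7,0,-28.1],0.9],
    [[0,0,0],[-14.9,0,-34.3],0.9],
    [[0,0,0],[-19.7,0,-40.1],0.9],
    [[0,0,0],[-25.0,0,-45.4],0.9],
  ],
)

```text
time_s: 10.55
ee_pos: [499.9, 55.7, 318.7]
ee_rot: [-89.8, -0.2, -81.0]
force: [5.2, -3.2, -2.9]
gripper_width: 21.8
```

```bash
cat > a.py <<'E'
from h import *
import sys
AX=(-94.5,0.5)
s=env.state();p=s['ee_pos'];a=np.radians(9);M=np.array([[np.cos(a),np.sin(a)],[-np.sin(a),np.cos(a)]])
q=M@(p[:2]-[640,129]);r=q-AX;phi=np.arctan2(-r[0],-r[1]);F=M@s['force'][:2]
print('frame',q.round(1),'phi',round(phi,3),'r',np.hypot(*r).round(1),'push',round(-F@[-np.cos(phi),np.sin(phi)],1),'radial',round(F@r/np.hypot(*r),1),'z',p[2].round(1),'w',s['gripper_width'].round(1))
if len(sys.argv)>1:
    st=float(sys.argv[1]);n=int(sys.argv[2])
    for k in range(1,n+1):
        t=np.array(AX)+75*np.array([-np.sin(phi+st*k),-np.cos(phi+st*k)])-q
        if k==1: e=0
        print([round(float(-t[1]),1),0,round(float(t[0]),1)],end=' ')
E
python3 a.py .1 10
```

```text
Traceback (most recent call last):
  File "a.py", line 6, in <module>
    print('frame',q.round(1),'phi',round(phi,3),'r',np.hypot(*r).round(1),'push',round(-F@[-np.cos(phi),np.sin(phi)],1),'radial',round(F@r/np.hypot(*r),1),'z',p[2].round(1),'w',s['gripper_width'].round(1))
                                                                                                                                                                                 ^^^^^^^^^^^^^^^^^^^^^^^^
AttributeError: 'float' object has no attribute 'round'
```

```bash
sed -i "s/s\['gripper_width'\].round(1)/round(s['gripper_width'],1)/" a.py; python3 a.py .1 10
```

```text
frame [-149.8  -50.5] phi 0.826 r 75.2 push 6.1 radial -0.7 z 318.7 w 21.8
[-5.9, 0, -4.6] [-12.1, 0, -8.8] [-18.7, 0, -12.4] [-25.6, 0, -15.3] [-32.8, 0, -17.5] [-40.2, 0, -18.9] [-47.6, 0, -19.6] [-55.1, 0, -19.6] [-62.6, 0, -18.8] [-69.9, 0, -17.3]
```

Call:
carry_out(
  increments=[
    [[0,0,0],[-5.9,0,-4.6],0.9],
    [[0,0,0],[-12.1,0,-8.8],0.9],
    [[0,0,0],[-18.7,0,-12.4],0.9],
    [[0,0,0],[-25.6,0,-15.3],0.9],
    [[0,0,0],[-32.8,0,-17.5],0.9],
    [[0,0,0],[-40.2,0,-18.9],0.9],
    [[0,0,0],[-47.6,0,-19.6],0.9],
    [[0,0,0],[-55.1,0,-19.6],0.9],
  ],
)

```text
time_s: 11.22
ee_pos: [471.2, 106.6, 318.5]
ee_rot: [-90.0, -0.2, -80.9]
force: [2.4, -5.0, -1.4]
gripper_width: 21.7
```

```bash
python3 a.py .04 10
```

```text
frame [-170.2    4.3] phi 1.621 r 75.8 push 5.3 radial -1.9 z 318.5 w 21.7
[-3.0, 0, 1.0] [-5.9, 0, 1.3] [-8.9, 0, 1.8] [-11.8, 0, 2.4] [-14.8, 0, 3.0] [-17.7, 0, 3.8] [-20.5, 0, 4.8] [-23.3, 0, 5.8] [-26.1, 0, 6.9] [-28.8, 0, 8.2]
```

Call:
carry_out(
  increments=[
    [[0,0,0],[-3.0,0,1.0],0.9],
    [[0,0,0],[-5.9,0,1.3],0.9],
    [[0,0,0],[-8.9,0,1.8],0.9],
    [[0,0,0],[-11.8,0,2.4],0.9],
    [[0,0,0],[-14.8,0,3.0],0.9],
    [[0,0,0],[-17.7,0,3.8],0.9],
  ],
)

```text
time_s: 11.72
ee_pos: [471.7, 124.6, 318.5]
ee_rot: [-90.1, -0.2, -80.9]
force: [-1.2, -5.5, 2.1]
gripper_width: 21.4
```

```bash
python3 a.py .03 10; python3 - <<'E'
from h import *
f=grab('scene')
im=rect(f,(640,129),9,98,(-60,120),(-40,40),4.2)
g=cv2.cvtColor(im,cv2.COLOR_BGR2GRAY).astype(int)
print([(round(-60+i/4.2),int(g[130:200,i].mean())) for i in range(80,580,8)])
E
```

```text
frame [-167.   22.] phi 1.859 r 75.6 push 5.6 radial 0.5 z 318.5 w 21.4
[-2.0, 0, 1.2] [-4.1, 0, 1.9] [-6.2, 0, 2.7] [-8.3, 0, 3.6] [-10.3, 0, 4.5] [-12.4, 0, 5.5] [-14.4, 0, 6.6] [-16.3, 0, 7.7] [-18.2, 0, 8.8] [-20.1, 0, 10.0] [(-41, 151), (-39, 151), (-37, 151), (-35, 151), (-33, 151), (-31, 151), (-30, 150), (-28, 150), (-26, 151), (-24, 149), (-22, 145), (-20, 135), (-18, 119), (-16, 101), (-14, 85), (-12, 74), (-10, 71), (-9, 71), (-7, 72), (-5, 72), (-3, 71), (-1, 72), (1, 72), (3, 72), (5, 73), (7, 73), (9, 73), (10, 72), (12, 72), (14, 72), (16, 73), (18, 72), (20, 72), (22, 73), (24, 73), (26, 73), (28, 73), (30, 74), (31, 73), (33, 72), (35, 72), (37, 72), (39, 72), (41, 73), (43, 73), (45, 73), (47, 72), (49, 72), (50, 73), (52, 74), (54, 73), (56, 72), (58, 69), (60, 66), (62, 69), (64, 85), (66, 115), (68, 148), (70, 173), (71, 183), (73, 180), (75, 170), (77, 158)]
```

Call:
carry_out(
  increments=[
    [[0,0,0],[-2.0,0,1.0],0.9],
    [[0,0,0],[-4.1,0,1.9],0.9],
    [[0,0,0],[-6.2,0,2.7],0.9],
    [[0,0,0],[-6.2,0,2.7],0.9],
  ],
)

```text
time_s: 12.1
ee_pos: [473.1, 131.5, 318.4]
ee_rot: [-90.2, -0.1, -81.0]
force: [-2.7, -4.1, 2.6]
gripper_width: 21.1
```

```bash
python3 a.py .02 5
```

```text
frame [-164.5   28.6] phi 1.952 r 75.4 push 4.6 radial 1.7 z 318.4 w 21.1
[-1.2, 0, 0.9] [-2.6, 0, 1.5] [-4.0, 0, 2.2] [-5.3, 0, 2.8] [-6.7, 0, 3.5]
```

Call:
carry_out(
  increments=[
    [[0,0,0],[-1.2,0,0.7],0.9],
    [[0,0,0],[-2.6,0,1.3],0.9],
    [[0,0,0],[-4.0,0,2.0],0.9],
    [[0,0,0],[-5.3,0,2.7],0.9],
    [[0,0,0],[-6.7,0,3.5],0.9],
  ],
)

```text
time_s: 12.52
ee_pos: [475.1, 138.4, 318.4]
ee_rot: [-90.3, -0.1, -81.0]
force: [-4.3, -5.1, 4.1]
gripper_width: 21.2
```

```bash
python3 a.py .02 5
```

```text
frame [-161.4   35.1] phi 2.048 r 75.3 push 6.2 radial 2.5 z 318.4 w 21.2
[-1.2, 0, 1.0] [-2.5, 0, 1.7] [-3.8, 0, 2.4] [-5.1, 0, 3.2] [-6.3, 0, 4.0]
```

Call:
carry_out(
  increments=[
    [[0,0,0],[-1.2,0,0.8],0.9],
    [[0,0,0],[-2.5,0,1.5],0.9],
    [[0,0,0],[-3.8,0,2.3],0.9],
    [[0,0,0],[-5.1,0,3.1],0.9],
    [[0,0,0],[-5.1,0,3.1],0.9],
  ],
)

```text
time_s: 12.93
ee_pos: [477.3, 144.2, 318.4]
ee_rot: [-90.3, -0.1, -81.0]
force: [-5.7, -4.9, 4.9]
gripper_width: 21.7
```

```bash
python3 a.py .02 5
```

```text
frame [-158.3   40.4] phi 2.13 r 75.3 push 6.7 radial 3.3 z 318.4 w 21.7
[-1.1, 0, 1.0] [-2.4, 0, 1.9] [-3.6, 0, 2.7] [-4.8, 0, 3.6] [-6.0, 0, 4.5]
```

Call:
carry_out(
  increments=[
    [[0,0,0],[-1.3,0,0.7],0.9],
    [[0,0,0],[-2.7,0,1.5],0.9],
    [[0,0,0],[-4.0,0,2.3],0.9],
    [[0,0,0],[-4.0,0,2.3],0.9],
  ],
)

```text
time_s: 13.27
ee_pos: [479.1, 148.5, 318.5]
ee_rot: [-90.2, -0.1, -81.0]
force: [-3.8, -4.0, 4.4]
gripper_width: 21.5
```

```bash
python3 a.py .02 3
```

```text
frame [-155.8   44.4] phi 2.192 r 75.4 push 5.3 radial 1.6 z 318.5 w 21.5
[-1.0, 0, 1.2] [-2.2, 0, 2.1] [-3.3, 0, 3.1]
```

Call:
carry_out(
  increments=[
    [[0,0,0],[-1.2,0,0.9],0.9],
    [[0,0,0],[-2.4,0,1.8],0.9],
    [[0,0,0],[-2.4,0,1.8],0.9],
  ],
)

```text
time_s: 13.52
ee_pos: [480.5, 151.1, 318.4]
ee_rot: [-90.3, -0.1, -81.0]
force: [-3.8, -3.9, 3.1]
gripper_width: 21.2
```

```bash
python3 a.py .02 3
```

```text
frame [-154.1   46.8] phi 2.231 r 75.4 push 5.2 radial 1.4 z 318.4 w 21.2
[-0.9, 0, 1.3] [-2.1, 0, 2.2] [-3.2, 0, 3.2]
```

```bash
python3 - <<'E'
from h import *
f=grab('scene')
im=rect(f,(640,129),9,98,(-60,120),(-40,40),4.2)
g=cv2.cvtColor(im,cv2.COLOR_BGR2GRAY).astype(int)
print([(round(-60+i/4.2),int(g[130:200,i].mean())) for i in list(range(140,220,6))+list(range(470,580,6))])
cv2.imwrite('pics/cl.png',cv2.resize(f['frame'][160:270,325:435],None,fx=5,fy=5,interpolation=cv2.INTER_CUBIC))
E
```

```text
[(-27, 150), (-25, 150), (-24, 150), (-22, 150), (-21, 149), (-20, 144), (-18, 137), (-17, 126), (-15, 112), (-14, 99), (-12, 86), (-11, 78), (-10, 73), (-8, 71), (52, 72), (53, 73), (55, 73), (56, 73), (58, 71), (59, 70), (60, 69), (62, 73), (63, 84), (65, 102), (66, 125), (68, 150), (69, 170), (70, 181), (72, 184), (73, 181), (75, 174), (76, 164), (78, 157)]
```

View pics/cl.png

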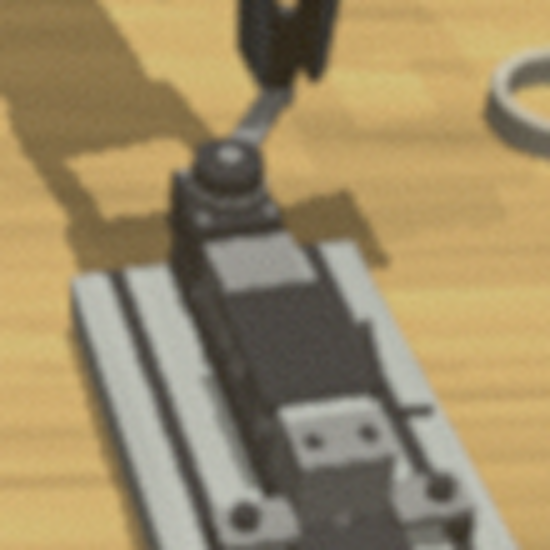

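Call:
carry_out(
  increments=[
    [[0,0,0],[-1.2,0,0.9],0.9],
    [[0,0,0],[-2.3,0,1.9],0.9],
    [[0,0,0],[-2.3,0,1.9],0.9],
  ],
)

```text
time_s: 13.82
ee_pos: [481.9, 153.6, 318.4]
ee_rot: [-90.3, -0.1, -81.0]
force: [-5.0, -4.0, 3.5]
gripper_width: 21.5
```

```bash
python3 a.py
```

```text
frame [-152.3   49. ] phi 2.269 r 75.4 push 6.0 radial 2.2 z 318.4 w 21.5
```

Call:
carry_out(
  increments=[
    [[0,0,0],[-1.2,0,0.9],0.9],
    [[0,0,0],[-2.4,0,1.8],0.9],
    [[0,0,0],[-2.4,0,1.8],0.9],
  ],
)

```text
time_s: 14.07
ee_pos: [483.4, 156.1, 318.3]
ee_rot: [-90.3, -0.1, -81.0]
force: [-3.7, -5.0, 3.5]
gripper_width: 21.1
```

```bash
python3 a.py
```

```text
frame [-150.4   51.3] phi 2.308 r 75.6 push 6.2 radial 0.3 z 318.3 w 21.1
```

Call:
carry_out(
  increments=[
    [[0,0,0],[-1.1,0,1.0],0.9],
    [[0,0,0],[-2.1,0,2.0],0.9],
    [[0,0,0],[-2.8,0,2.8],0.9],
    [[0,0,0],[-2.8,0,2.8],0.9],
  ],
)

```text
time_s: 14.4
ee_pos: [485.5, 159.2, 318.3]
ee_rot: [-90.3, -0.2, -81.0]
force: [-4.9, -5.5, 4.0]
gripper_width: 21.5
```

```bash
python3 a.py
```

```text
frame [-147.8   54. ] phi 2.358 r 75.5 push 7.3 radial 0.7 z 318.3 w 21.5
```

Call:
carry_out(
  increments=[
    [[0,0,0],[-1.0,0,1.1],0.9],
    [[0,0,0],[-2.1,0,2.2],0.9],
    [[0,0,0],[-2.1,0,2.2],0.9],
  ],
)

```text
time_s: 14.65
ee_pos: [487.3, 161.5, 318.3]
ee_rot: [-90.3, -0.2, -81.0]
force: [-5.4, -5.6, 5.1]
gripper_width: 21.2
```

```bash
python3 a.py
```

```text
frame [-145.7   56. ] phi 2.396 r 75.6 push 7.7 radial 0.8 z 318.3 w 21.2
```

Call:
carry_out(
  increments=[
    [[0,0,0],[-1.0,0,1.1],0.9],
    [[0,0,0],[-2.0,0,2.2],0.9],
    [[0,0,0],[-2.0,0,2.2],0.9],
  ],
)

```text
time_s: 14.9
ee_pos: [489.0, 163.8, 318.3]
ee_rot: [-90.4, -0.2, -81.0]
force: [-5.6, -5.6, 5.4]
gripper_width: 21.7
```

```bash
python3 a.py
```

```text
frame [-143.7   58. ] phi 2.434 r 75.6 push 7.9 radial 0.6 z 318.3 w 21.7
```

Call:
carry_out(
  increments=[
    [[0,0,0],[-1.0,0,1.1],0.9],
    [[0,0,0],[-1.9,0,2.3],0.9],
    [[0,0,0],[-1.9,0,2.3],0.9],
  ],
)

```text
time_s: 15.15
ee_pos: [490.9, 165.9, 318.2]
ee_rot: [-90.4, -0.2, -81.0]
force: [-6.3, -6.1, 5.3]
gripper_width: 21.6
```

```bash
python3 a.py
```

```text
frame [-141.5   59.8] phi 2.472 r 75.6 push 8.8 radial 0.5 z 318.2 w 21.6
```

Call:
carry_out(
  increments=[
    [[0,0,0],[-0.8,0,1.0],0.9],
    [[0,0,0],[-1.5,0,2.0],0.9],
    [[0,0,0],[-1.5,0,2.0],0.9],
  ],
)

```text
time_s: 15.4
ee_pos: [492.5, 167.6, 318.2]
ee_rot: [-90.4, -0.2, -81.0]
force: [-6.8, -6.6, 5.0]
gripper_width: 21.5
```

```bash
python3 a.py
```

```text
frame [-139.6   61.2] phi 2.503 r 75.7 push 9.5 radial 0.3 z 318.2 w 21.5
```

Push is 9.5 N and rising steadily, so the click is near. Small steps.

Call:
carry_out(
  increments=[
    [[0,0,0],[-0.6,0,0.8],0.9],
    [[0,0,0],[-1.2,0,1.6],0.9],
    [[0,0,0],[-1.2,0,1.6],0.9],
  ],
)

```text
time_s: 15.65
ee_pos: [493.8, 169.0, 318.2]
ee_rot: [-90.4, -0.2, -81.0]
force: [-6.6, -6.6, 4.5]
gripper_width: 21.5
```

```bash
python3 a.py
```

```text
frame [-138.1   62.4] phi 2.528 r 75.7 push 9.3 radial -0.2 z 318.2 w 21.5
```

Call:
carry_out(
  increments=[
    [[0,0,0],[-0.6,0,0.8],0.9],
    [[0,0,0],[-1.1,0,1.7],0.9],
    [[0,0,0],[-1.1,0,1.7],0.9],
  ],
)

```text
time_s: 15.9
ee_pos: [495.3, 170.3, 318.2]
ee_rot: [-90.5, -0.2, -81.0]
force: [-7.1, -6.4, 5.6]
gripper_width: 21.2
```

```bash
python3 a.py
```

```text
frame [-136.5   63.5] phi 2.554 r 75.7 push 9.5 radial 0.1 z 318.2 w 21.2
```

Call:
carry_out(
  increments=[
    [[0,0,0],[-0.6,0,0.8],0.9],
    [[0,0,0],[-1.1,0,1.7],0.9],
    [[0,0,0],[-1.1,0,1.7],0.9],
  ],
)

```text
time_s: 16.15
ee_pos: [496.7, 171.7, 318.2]
ee_rot: [-90.5, -0.2, -81.0]
force: [-7.4, -6.4, 6.1]
gripper_width: 21.4
```

```bash
python3 a.py
```

```text
frame [-134.8   64.6] phi 2.58 r 75.7 push 9.7 radial 0.1 z 318.2 w 21.4
```

Call:
carry_out(
  increments=[
    [[0,0,0],[-0.5,0,0.9],0.9],
    [[0,0,0],[-1.0,0,1.7],0.9],
    [[0,0,0],[-1.0,0,1.7],0.9],
  ],
)

```text
time_s: 16.4
ee_pos: [498.2, 173.0, 318.2]
ee_rot: [-90.5, -0.2, -81.0]
force: [-7.7, -5.0, 5.8]
gripper_width: 21.2
```

```bash
python3 a.py
```

```text
frame [-133.1   65.6] phi 2.606 r 75.7 push 9.1 radial 1.0 z 318.2 w 21.2
```

Call:
carry_out(
  increments=[
    [[0,0,0],[-0.5,0,0.9],0.9],
    [[0,0,0],[-1.0,0,1.8],0.9],
    [[0,0,0],[-1.0,0,1.8],0.9],
  ],
)

```text
time_s: 16.65
ee_pos: [500.1, 174.5, 318.2]
ee_rot: [-90.4, -0.2, -81.0]
force: [-7.0, -6.1, 4.8]
gripper_width: 21.5
```

```bash
python3 a.py
```

```text
frame [-131.1   66.8] phi 2.637 r 75.7 push 9.3 radial -0.6 z 318.2 w 21.5
```

Call:
carry_out(
  increments=[
    [[0,0,0],[-0.5,0,0.9],0.9],
    [[0,0,0],[-1.0,0,1.8],0.9],
    [[0,0,0],[-1.0,0,1.8],0.9],
  ],
)

```text
time_s: 16.9
ee_pos: [502.2, 176.1, 318.4]
ee_rot: [-90.3, -0.1, -81.0]
force: [-4.0, -3.1, 3.1]
gripper_width: 21.4
```

```bash
python3 a.py
```

```text
frame [-128.7   68.1] phi 2.673 r 75.8 push 5.0 radial -0.2 z 318.4 w 21.4
```

Push dropped from 9.3 to 5.0 N, which looks like the click. One small 2 mm check is well inside the 11 mm give.

Call:
carry_out(
  increments=[
    [[0,0,0],[-0.4,0,0.9],0.9],
    [[0,0,0],[-0.8,0,1.8],0.9],
    [[0,0,0],[-0.8,0,1.8],0.9],
  ],
)

```text
time_s: 17.15
ee_pos: [504.7, 177.8, 318.5]
ee_rot: [-90.1, -0.0, -81.0]
force: [-1.5, -1.3, 1.5]
gripper_width: 21.9
```

```bash
python3 a.py
```

```text
frame [-126.    69.3] phi 2.713 r 75.7 push 2.0 radial -0.3 z 318.5 w 21.9
```

Click confirmed (2.0 N). Let go and rise.

Call:
carry_out(
  increments=[
    [[0,0,0],[0,0,0],0.3],
    [[0,0,0],[0,0,0],0.3],
    [[0,0,0],[0,0,0],0.3],
    [[0,0,0],[0,0,0],0.3],
    [[0,0,0],[0,0,0],0.3],
    [[0,0,0],[0,-20,0],0.3],
    [[0,0,0],[0,-50,0],0.3],
    [[0,0,0],[0,-85,0],0.3],
    [[0,0,0],[0,-110,0],0.3],
    [[0,0,0],[0,-110,0],0.3],
  ],
)

```text
time_s: 17.98
ee_pos: [506.1, 178.7, 434.6]
ee_rot: [-89.3, 0.2, -81.0]
force: [0.9, 1.1, -0.3]
gripper_width: 64.1
```

```bash
python3 - <<'E'
from h import *
s=env.state();print(s['ee_pos'],s['force'],s['gripper_width'])
f=grab('scene');W=cloud(f)
a=np.radians(9);d=W-np.array([640,129,0]);X=d[...,0]*np.cos(a)+d[...,1]*np.sin(a);Y=-d[...,0]*np.sin(a)+d[...,1]*np.cos(a);Z=W[...,2]
for x0 in(0,20,40): 
    m=(abs(X-x0)<8)&(abs(Y)<20)&(Z>85)&(Z<110);print(x0,np.median(Z[m]))
im=rect(f,(640,129),9,98,(-60,120),(-40,40),4.2)
o=np.zeros((590,756,3),np.uint8);o[:336]=im[:336];o[340:590,:250]=cv2.resize(f['frame'][165:265,325:425],None,fx=2.5,fy=2.5)
cv2.imwrite('pics/end.png',o)
E
```

```text
[506.09375367 178.73413701 434.55215052] [ 0.93569589  1.05718547 -0.28980531] 64.11333544191551
0 96.30750880689243
20 96.41547023955722
40 96.30800729729695
```

View pics/end.png

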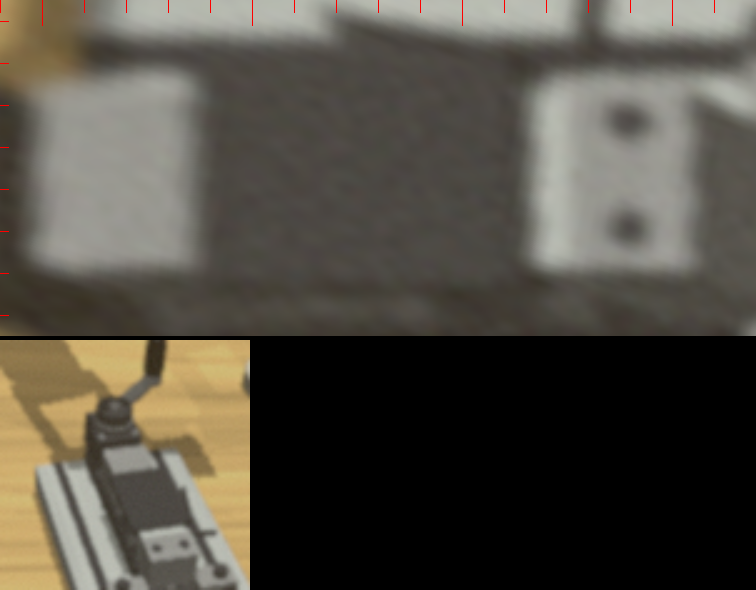

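The plate is flat (96.3 mm at three places), square and flush between both jaws, and the crank is released. A short settle before handing in.

Call:
carry_out(
  increments=[
    [[0,0,0],[0,0,0],0.3],
    [[0,0,0],[0,0,0],0.3],
    [[0,0,0],[0,0,0],0.3],
    [[0,0,0],[0,0,0],0.3],
  ],
)

```text
time_s: 18.37
ee_pos: [505.0, 178.0, 427.2]
ee_rot: [-90.1, -0.0, -81.0]
force: [-0.7, -0.9, -0.8]
gripper_width: 63.6
```

```bash
python3 -c "
from workcell import env
print(env.job_done())"
```

```text
the job is handed in; nothing more can be done
None
```

The slate plate is clamped in the vise, and I handed the job in at about 18.4 s. No verdict was reported.

- **Loading:** I laid the plate on the parallels about 3 mm clear of the sliding jaw and let go of it.
- **Closing:** I took the crank by its grip and turned it clockwise to about 2.7 rad from -y. The push rose to about 9.7 N, then fell to 5.0 N and 2.0 N, which I took as the click. The second reading came from a deliberate 2 mm check inside the 11 mm give. I then stopped, let go and raised the arm clear.
- **Last checks:** The camera showed the plate top level at about 96.3 mm at three places (98 expected, so inside the 2 mm limit and the camera's accuracy). It looked square and flush against both jaws. The tool force was near zero, with the gripper well clear of everything.
- **Not checked:** The clamping force itself cannot be measured, so it rests on the click. I did not measure the other things in the scene again at the end; the arm kept clear of them.
- **Disagreements:** The two cameras first differed by 6 mm on the slate's position. That came from its visible side face and was resolved before the grasp. The click came about 0.2 to 0.3 rad later than my gap estimate suggested, which is within that measurement's error.

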